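# Push a memory module through the guides of a test dock and hold it on the contacts

## Task

Test the memory module that lies on the open bench in front of the test dock: with the fingertips, push it flat along the bench, gold edge (already facing the dock) first, through the narrow gap between the two aluminium guides of the dock and press it home so that the sprung contact bar is fully in, without ramming it. Finish while still holding it pressed home (the bar springs back if you let go). Never lift the module, and leave everything else on the bench where it is.

Things in the scene. Friction and masses are not known exactly. Their poses are not given: they have to be found in the camera images.
- module: The memory module to be tested, a flat light-grey plate 30 x 67 x 8 mm, 20 to 40 g, lying alone on the open bench. Origin: centre of its underside. The long edge with the gold contacts lies 15 mm from it towards -x and faces roughly towards the dock; the plain trailing long edge 15 mm towards +x. y: along the 67 mm length, short ends 34 mm either side; z up. It slides freely on the bench.
- gold_edge (a point): Middle of the module's gold long edge, 4 mm above its underside.
- dock: Module test dock, screwed to the bench: two aluminium guides with a gap between them, in front of a grey housing (x from 54 to 124 mm, 108 mm wide, 136 mm over its feet, 40 mm high). Origin: on the bench, midway between the guides' front tips. x: the way in, towards the housing; y: across the gap; z up. No floor plate: the module slides on the bench itself.
- mouth (a point): Middle of the mouth of the gap, 7 mm above the dock's origin. The guides are 14 mm wide and high, x from 0 to 54 mm in the dock's frame; the gap is 70 mm clear (y -35 to +35 mm), so the module has 1 to 1.5 mm each side. Their front ends are half-rounds of 7 mm radius, which guide it in.
- home_line (a point): Point midway between two red lines that cross the tops of the guides 14 mm in from the mouth: they show where the module's trailing edge stands when it is home. 14 mm above the bench.
- bar_face (a point): Middle of the front face of the contact bar (black, a row of gold pins, 64 mm wide, 10 mm high) in the gap. It faces the mouth; 38 mm in from the mouth at rest, 44 mm when fully in.
- contact_bar (a joint): Travel of the sprung contact bar into the housing: 0 at rest, 0.006 m fully in against its stop. The spring pushes back with 2 N at rest and 8 N fully in.
- spare_module: A second, equal memory module lying on the black foam in the brown open card tray towards the back; leave it alone. Origin: centre of its underside.
- brush: Dusting brush, wooden handle and black bristles, 18 x 133 x 10 mm, lying on the bench nearer the robot; leave it alone. Origin: its centre, on the bench.
- driver: Black precision driver, 13 x 96 x 12 mm, lying on the bench nearer the robot; leave it alone. Origin: its centre, on the bench.
- flux: White flux bottle with a blue tip, 33 mm across, 90 mm high, standing beyond the work; leave it alone. Origin: centre of its foot.
Things that resemble listed ones, but are neither listed nor needed, are in the scene too. What is shaped like the module but green is not meant.

How it is judged:
By the outcome, as a careful person would: the job done as asked, in the order asked, and still so for the second after the job is handed in, while the arm keeps its last pose, push and grip.
It also fails if it takes over 54 s, if anything falls off the work surface, if the arm or the gripper's body presses on something with over 40 N, if the wrist force passes 120 N, or if a joint passes its speed limit or range.

## Robot

A 6-joint arm with a two-finger parallel gripper is mounted at the origin on a cart in front of the work surface, level with it; the furniture and walls round the work are solid. World frame = base frame: x ahead of the robot, y to its left, z up, the work surface at z = 0. Lengths are in mm, angles in rad, forces in N, time in s.
With the tool pointing down it reaches from about 350 to 775 mm from the base axis. Payload 7.3 kg.
Tool frame: the origin (TCP) lies at the very end of the fingers, on their centre line; the grasp point (between the pads) lies 19 mm behind it; z points along the fingers, y is the line along which they close (so a half turn about z gives the same grasp; the last joint's range is limited). The gripper opens to 92 mm and grips with 3 to 60 N. Pads are 19 mm wide; open, the fingers measure 130 mm over their backs; the gripper's body (75 mm by 190 mm) begins 47 mm behind the grasp point.
Start: joints at [-0.146, 0.342, 1.524, -0, 1.275, -0.146], TCP at [525.019, 0.019, 226.741] pointing down, gripper open.
Joint ranges: [-2.53, 2.53], [-0.77, 2.02], [0.04, 2.7], [-1, 4.14], [0.28, 2.66], [-3.11, 3.11]. Speed limits (rad/s): [2.57, 2.57, 3.14, 3.14, 3.14, 3.14].

## Interface

Orientations are given as [roll, pitch, yaw] about the fixed x, y, z axes, in that order (R = Rz(yaw) Ry(pitch) Rx(roll)).
In Python, from plant import bot gives the robot as it stands.
- The arm moves only by the tool jog_arm, never from a script. Its argument "targets" is a list of rows, each an object with "xyz": the shift along the tool's x, y, z as a fraction of full scale, a list of three; "spin": the turn about the tool's z as a fraction of full scale. In form: [{"xyz": [x, y, z], "spin": spin}, ...]. A call has exactly 10 rows; each row shifts and turns the commanded pose from where the row before left it, along the tool's axes as they then stand; what a row does not reach is not made up. Full scale, the value 1, is 80 mm for a shift and 0.1 rad for a turn. A row lasts 1/8 s, in which the tool goes at most 62.5 mm and 10.7 degrees, less where a joint would pass 70% of its speed; a pose out of reach is approached as far as the arm can. A call with a number of a shift or a turn outside -1 to 1 is refused whole. A call with a gripper value outside its range is refused whole. "gripper" is the opening in per cent of the stroke, from 0 (shut) to 100 (fully open), set as the call begins (left out, the last holds). The fingers move at their own pace and stop on an object; the grip force is fixed at half the most. Time passes only in rows, so rows that do not move let the fingers close, or fill a call up. It gives the time, the measured TCP pose, the force, the opening and the grip force at its end, in the units of the state.
- bot.get_obs(): the state, without advancing time (a new reading comes with each control period).
- bot.capture(name): name is "scene" or "side" or "wrist"; returns the picture (480x640x3 uint8, blue, green, red); there is no depth.
- bot.get_calibration(name): a dict with "vfov" (degrees; the focal length in pixels is half the picture's height over the tangent of half this angle, whatever the lens; pixels are square), "cx", "cy" (the principal point, pixels), "k1" (the pictures are not rectified: a ray, as slopes to the right and down, at radius r is drawn at 1 + k1 r^2 times it, then the intrinsics apply), "eye" and "rotation" of the camera in the world. Camera axes: x right, y down, z forward; pixel columns grow to the right and rows downward; lengths in mm; the calibration is good to about 2 mm. A picture is of the moment at which its call begins: read the wrist's pose just before it. get_calibration takes no time and is no camera call; for the wrist camera it gives the pose at the moment of the call.
- bot.close_job(): hands the job in; it is judged then, once.
The state is a dict: "time": time; "joint_positions": joint angles; "dq": joint speeds; "tau": joint torques, N m; "tool_pos": TCP position; "tcp_rot": TCP orientation; "contact_force": force on the tool from outside, world axes, zero at the start; "moment": the same for the moment, N m; "grip_width": finger opening in mm; "finger_force": force on a finger pad.
Only numpy, scipy, OpenCV 4.12 (cv2) and the standard library are available. Lean on these libraries where they do the work, as an engineer would, in place of code of your own. Each camera call takes 0.05 s, during which the arm holds its last target. There are 200 camera calls.

## Working session

There is one attempt and no reset: what is moved stays moved. The work goes in short steps, Python scripts to look and compute and a tool call to move; the robot and the scene stay as the last step left them, time stands still between calls to the robot, and variables do not carry over. Pictures are saved under pics/ and viewed, at most 10 in all, crops included, and the job is handed in when it is done.

Besides the shell and the picture viewer there is one more tool, called after "Request:" by a JSON object that holds its "api" and its "payload". jog_arm: Moves the arm, as the interface text tells. Shift numbers are shares of 80 mm and turn numbers shares of 0.1 rad, none past 1 either way. Its arguments: {"type":"object","properties":{"targets":{"type":"array","items":{"type":"object","properties":{"xyz":{"type":"array","items":{"type":"number"}},"spin":{"type":"number"}}}},"gripper":{"type":"number"}},"required":["targets"]}

```bash
mkdir -p pics
cat > h.py <<'E'
import numpy as np, cv2
from plant import bot
def cal(n):
    c=bot.get_calibration(n); c={k:(np.array(v,float) if k in('eye','rotation') else v) for k,v in c.items()}; return c
def ray(c,u,v):
    f=240/np.tan(np.radians(c['vfov'])/2)
    x,y=(u-c['cx'])/f,(v-c['cy'])/f
    rd=np.hypot(x,y); r=rd
    for _ in range(30): r=rd/(1+c['k1']*r*r)
    s=r/rd if rd>0 else 1
    d=c['rotation']@np.array([x*s,y*s,1]); return d/np.linalg.norm(d)
def atz(c,u,v,z):
    d=ray(c,u,v); return c['eye']+d*(z-c['eye'][2])/d[2]
def tri(obs):
    A=np.zeros((3,3));b=np.zeros(3)
    for c,u,v in obs:
        d=ray(c,u,v);P=np.eye(3)-np.outer(d,d);A+=P;b+=P@c['eye']
    p=np.linalg.solve(A,b)
    return p,[np.linalg.norm((np.eye(3)-np.outer(ray(c,u,v),ray(c,u,v)))@(p-c['eye'])) for c,u,v in obs]
E
python3 - <<'E'
from h import *
for n in('scene','side','wrist'):
    c=cal(n); print(n,c); cv2.imwrite(f'pics/{n}0.png',bot.capture(n))
o=bot.get_obs(); print(o)
E
```

```text
scene {'vfov': 50.188881436685584, 'cx': 328.55621929493793, 'cy': 234.46005156454467, 'k1': -0.07997088345345592, 'eye': array([ 312.04298867, -704.86114251,  736.94167914]), 'rotation': array([-2.37497536, -0.00813453, -0.40101074])}
side {'vfov': 51.40357902060036, 'cx': 319.95828720434486, 'cy': 236.45090512449335, 'k1': -0.1000805814510157, 'eye': array([175.69253017, 670.93559606, 632.28185448]), 'rotation': array([-2.14439119,  0.0160973 , -2.65845349])}
wrist {'vfov': 63.32518118960902, 'cx': 317.3758557123637, 'cy': 234.69939533977623, 'k1': -0.04911411526242887, 'eye': array([525.84647635,  72.26042529, 384.59077749]), 'rotation': array([ 2.86529125e+00,  1.87723406e-03, -1.79019429e-03])}
{'time': 0.15, 'joint_positions': array([-1.46003362e-01,  3.42583044e-01,  1.52478961e+00, -3.46570063e-05,
        1.27540350e+00, -1.45973416e-01]), 'dq': array([-0.00028825, -0.00031233, -0.00216741, -0.00076969, -0.00111468,
       -0.00152418]), 'tau': array([ 7.52666965e-04, -4.31470585e+01, -2.44352603e+01,  7.18239485e-02,
        5.38185902e-02, -1.32920518e-04]), 'tool_pos': array([5.24695469e+02, 5.46147945e-02, 2.26196827e+02]), 'tcp_rot': array([-3.14041691e+00, -1.39355910e-04,  1.57077641e+00]), 'contact_force': array([ 0.20039933, -0.08856389, -0.90224534]), 'moment': array([-0.00911007,  0.00902926, -0.00636623]), 'finger_force': 0.0, 'grip_width': 91.99371498854254}
```

Add to h.py:
```python
from scipy.spatial.transform import Rotation as Ro
_c=cal
def cal(n):
    c=_c(n)
    if c['rotation'].shape==(3,): c['rotation']=Ro.from_euler('xyz',c['rotation']).as_matrix()
    return c
```

```text
(no output)
```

View pics/scene0.png

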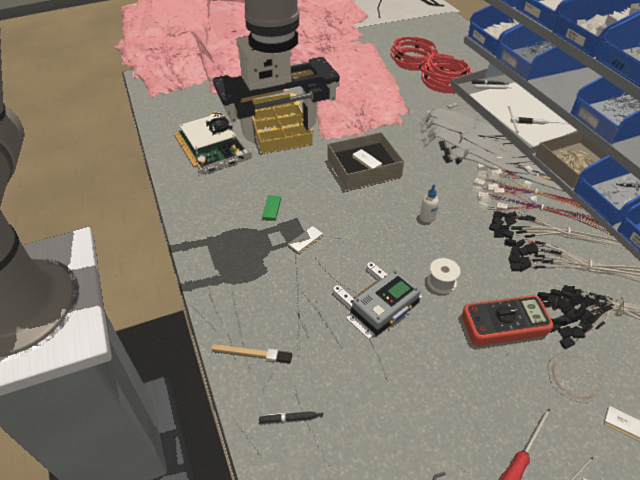

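View pics/wrist0.png

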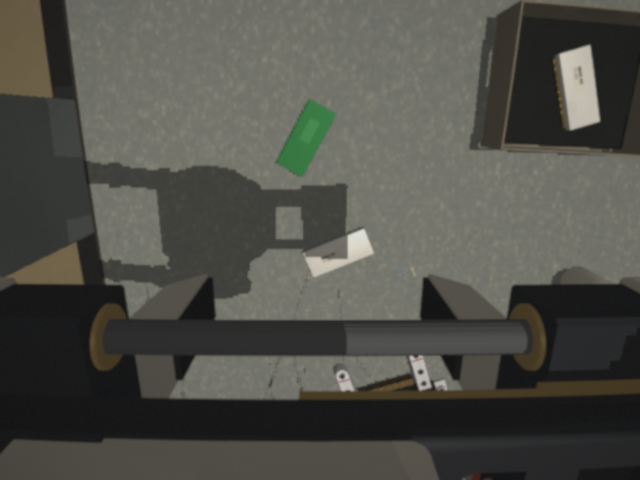

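View pics/side0.png

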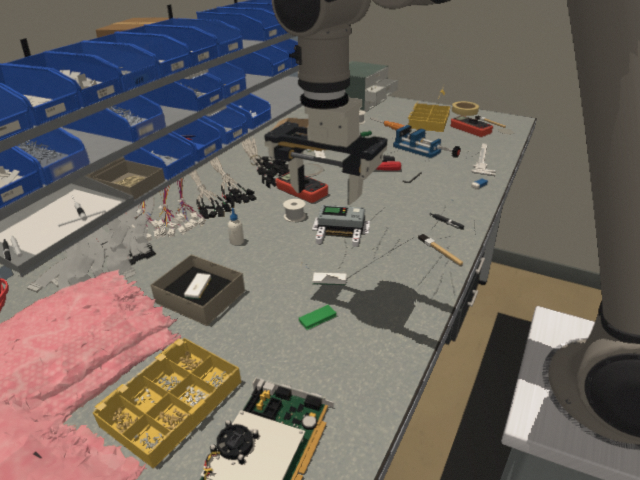

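Run:
```python
from h import *
S,D,W=cal('scene'),cal('side'),cal('wrist')
np.set_printoptions(precision=1,suppress=True)
for u,v in[(304,256),(365,229),(374,247),(313,276)]: print('mod',atz(W,u,v,8))
for u,v in[(290,242),(317,228),(323,237),(301,251)]: print('modS',atz(S,u,v,8))
for u,v in[(335,287),(371,264)]: print('tipS',atz(S,u,v,14))
for u,v in[(319,240),(357,241)]: print('tipD',atz(D,u,v,14))
for u,v in[(343,372),(414,357)]: print('tipW',atz(W,u,v,14))
for n in('scene','side'):
    im=cv2.imread(f'pics/{n}0.png')
    x,y=(280,215) if n=='scene' else (285,195)
    cv2.imwrite(f'pics/{n}0c.png',cv2.resize(im[y:y+112,x:x+150],None,fx=5,fy=5,interpolation=cv2.INTER_CUBIC))
```

```text
mod [511.3 -57.2   8. ]
mod [572.8 -28.7   8. ]
mod [582.6 -47.6   8. ]
mod [520.4 -79.1   8. ]
modS [514.3 -50.8   8. ]
modS [577.2 -35.4   8. ]
modS [578.8 -63.    8. ]
modS [525.7 -81.1   8. ]
tipS [ 549.1 -190.3   14. ]
tipS [ 632.4 -166.5   14. ]
tipD [ 624.2 -158.    14. ]
tipD [ 545.6 -192.2   14. ]
tipW [ 553.2 -191.    14. ]
tipW [ 630.7 -172.3   14. ]
```

Request:
{"api": "jog_arm", "payload": {"targets": [{"xyz":[-0.25,0.05,0],"spin":0},{"xyz":[-0.5,0.1,0],"spin":0},{"xyz":[-0.5,0.1,0],"spin":0},{"xyz":[-0.5,0.1,0],"spin":0},{"xyz":[-0.25,0.05,0],"spin":0},{"xyz":[-0.25,0.05,0],"spin":0},{"xyz":[0,0,0],"spin":0},{"xyz":[0,0,0],"spin":0},{"xyz":[0,0,0],"spin":0},{"xyz":[0,0,0],"spin":0}]}}

```text
time: 1.4
tool_pos: [561.1, -179.2, 227.0]
tcp_rot: [3.141, 0.0, 1.572]
contact_force: [-0.5, -0.0, 0.0]
grip_width: 91.8
finger_force: 0.0
```

Run:
```python
from h import *
import pickle
W=cal('wrist'); im=bot.capture('wrist'); cv2.imwrite('pics/w1.png',im); pickle.dump(W,open('w1.pkl','wb'))
S=bot.capture('scene'); cv2.imwrite('pics/s1.png',S)
o=bot.get_obs(); print(o['time'],o['tool_pos'],o['tcp_rot'])
```

```text
1.5 [ 561.08300736 -179.50310207  226.93615087] [3.14126062e+00 9.72802054e-05 1.57150541e+00]
```

View pics/w1.png

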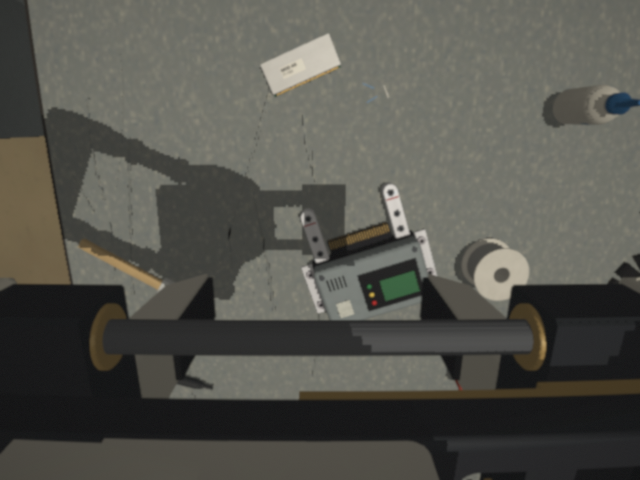

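Run:
```python
from h import *
import pickle
np.set_printoptions(precision=1,suppress=True)
W=pickle.load(open('w1.pkl','rb'));im=cv2.imread('pics/w1.png')
cv2.imwrite('pics/w1c.png',cv2.resize(im[178:278,290:420],None,fx=6,fy=6,interpolation=cv2.INTER_CUBIC))
hsv=cv2.cvtColor(im,cv2.COLOR_BGR2HSV)
m=((hsv[...,2]>140)&(hsv[...,1]<60)).astype(np.uint8); m[:20]=0;m[110:]=0;m[:,:240]=0;m[:,360:]=0
n,l,s,c=cv2.connectedComponentsWithStats(m); print(s)
i=1+np.argmax(s[1:,4]); pts=np.argwhere(cv2.morphologyEx((l==i).astype(np.uint8),cv2.MORPH_CLOSE,np.ones((5,5))))[:,::-1]
h=cv2.convexHull(pts.astype(np.int32))[:,0]
g=np.array([atz(W,u,v,8)[:2] for u,v in h],np.float32)
r=cv2.minAreaRect(g); print(r,cv2.boxPoints(r))
```

```text
[[     0      0    640    480 304644]
 [   260     33     81     61   2556]]
((546.3685913085938, -53.34754180908203), (67.94361877441406, 29.224536895751953), 23.27284812927246) [[509.4 -53.3]
 [520.9 -80.2]
 [583.3 -53.3]
 [571.8 -26.5]]
```

View pics/w1c.png

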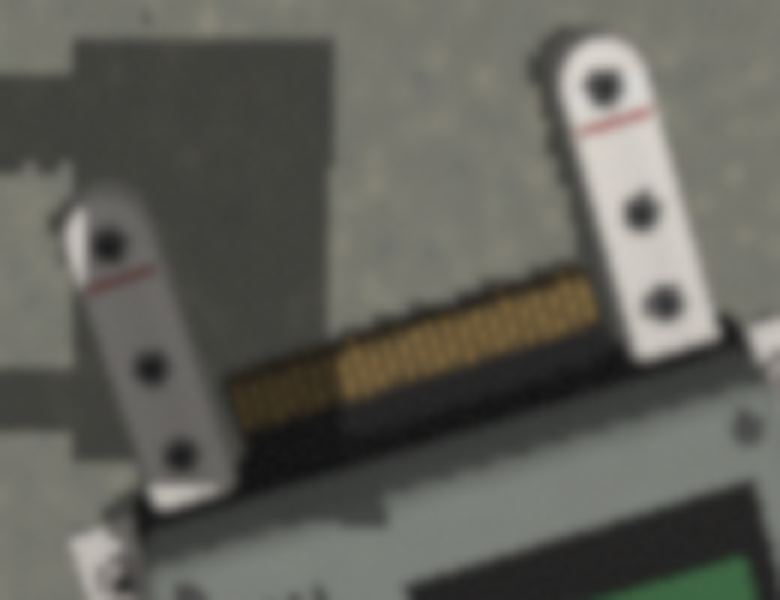

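Run:
```python
from h import *
import pickle
np.set_printoptions(precision=2,suppress=True)
W=pickle.load(open('w1.pkl','rb'))
P=lambda x,y,z=14:atz(W,290+(x-2.5)/6,178+(y-2.5)/6,z)[:2]
L=np.array([P(*q) for q in[(108,245),(150,369),(180,457)]]);R=np.array([P(*q) for q in[(603,88),(642,213),(664,303)]])
rl=np.array([P(90,288),P(153,268),P(585,132),P(650,113)])
print(L,R,rl); 
for a,b in[(L[0],L[2]),(R[0],R[2])]: d=b-a;print('in ang',np.degrees(np.arctan2(d[1],d[0])),np.linalg.norm(d))
print('sep',np.linalg.norm(R-L,axis=1),[np.degrees(np.arctan2(*(r-l)[::-1])) for l,r in zip(L,R)])
d=rl[3]-rl[0];print('rl ang',np.degrees(np.arctan2(d[1],d[0])),np.linalg.norm(d))
a=np.mean([np.arctan2(*(r-l)[::-1]) for l,r in zip(L,R)]+[np.arctan2(d[1],d[0])]+[np.arctan2(*(v[2]-v[0])[::-1])+np.pi/2 for v in(L,R)])
ex=np.array([np.sin(a),-np.cos(a)]);home=(rl[0]+rl[3])/2;home2=rl.mean(0)
print('yaw axis',np.degrees(a),'home',home,home2,'mouth',home2-14*ex,'screwline mid',(L+R)/2)
m=np.array([546.4,-53.3]);ey=np.array([np.cos(a),np.sin(a)])
print('module in dock frame x,y',(m-home2)@ex+14,(m-home2)@ey)
# height check via scene: tip screws
S=cal('scene')
o=bot.get_obs();print(o['tool_pos'])
# bar
print('bar',[( (P(*q,10)-home2)@ex+14,(P(*q,10)-home2)@ey) for q in[(230,385),(575,270)]])
```

```text
[[ 552.17 -195.78]
 [ 558.98 -216.91]
 [ 563.97 -232.3 ]] [[ 631.91 -169.87]
 [ 639.3  -190.44]
 [ 643.77 -205.63]] [[ 549.16 -203.03]
 [ 559.52 -199.65]
 [ 629.34 -177.05]
 [ 639.72 -173.93]]
in ang -72.10165279645084 38.38639224042609
in ang -71.65418790377824 37.67165722581612
sep [83.84 84.57 84.14] [np.float64(17.999154957603274), np.float64(18.243777268121324), np.float64(18.486293218149285)]
rl ang 17.817834786467756 95.11496211045473
yaw axis 18.13186992168543 home [ 594.44 -188.48] [ 594.44 -188.41] mouth [ 590.08 -175.11] screwline mid [[ 592.04 -182.82]
 [ 599.14 -203.67]
 [ 603.87 -218.97]]
module in dock frame x,y -129.35361348364737 -3.601533244342666
[ 561.08 -179.5   226.94]
bar [(np.float64(38.016974707694644), np.float64(-31.07030392332652)), (np.float64(36.89237594590702), np.float64(29.403181863738258))]
```

Request:
{"api": "jog_arm", "payload": {"targets": [{"xyz":[0,0,0],"spin":-1},{"xyz":[0,0,0],"spin":-1},{"xyz":[0,0,0],"spin":-1},{"xyz":[0,0,0],"spin":-1},{"xyz":[0.405,0.09,0.3],"spin":0},{"xyz":[0.405,0.09,0.3],"spin":0},{"xyz":[0.405,0.09,0.3],"spin":0},{"xyz":[0.405,0.09,0.3],"spin":0},{"xyz":[0.405,0.09,0.3],"spin":0},{"xyz":[0,0,0],"spin":0}], "gripper": 16}}

```text
time: 2.75
tool_pos: [529.4, -14.5, 105.2]
tcp_rot: [-3.138, -0.002, 1.974]
contact_force: [0.1, -0.4, -0.1]
grip_width: 14.8
finger_force: 0.0
```

Request:
{"api": "jog_arm", "payload": {"targets": [{"xyz":[0,0,0.25],"spin":0},{"xyz":[0,0,0.25],"spin":0},{"xyz":[0,0,0.25],"spin":0},{"xyz":[0,0,0.25],"spin":0},{"xyz":[0,0,0.2],"spin":0},{"xyz":[0,0,0],"spin":0},{"xyz":[0,0,0],"spin":0},{"xyz":[0,0,0],"spin":0},{"xyz":[0,0,0],"spin":0},{"xyz":[0,0,0],"spin":0}]}}

```text
time: 4.0
tool_pos: [531.3, -16.7, 11.0]
tcp_rot: [3.141, 0.0, 1.971]
contact_force: [0.3, -0.0, -0.3]
grip_width: 14.3
finger_force: 0.0
```

Run:
```python
from h import *
W=cal('wrist'); im=bot.capture('wrist'); cv2.imwrite('pics/w2.png',im)
print([bot.get_obs()['tool_pos'] for _ in range(1)])
s=bot.capture('scene');print(cal('scene')['eye'])
canvas=np.zeros((480,800,3),np.uint8)
canvas[:240,:320]=cv2.resize(im,(320,240),interpolation=cv2.INTER_AREA)
canvas[:,320:]=cv2.resize(s[200:340,260:400],(480,480),interpolation=cv2.INTER_CUBIC)
cv2.imwrite('pics/c2.png',canvas)
```

```text
[array([531.20311045, -16.73236085,  10.94114286])]
[ 312.04298867 -704.86114251  736.94167914]
```

View pics/c2.png

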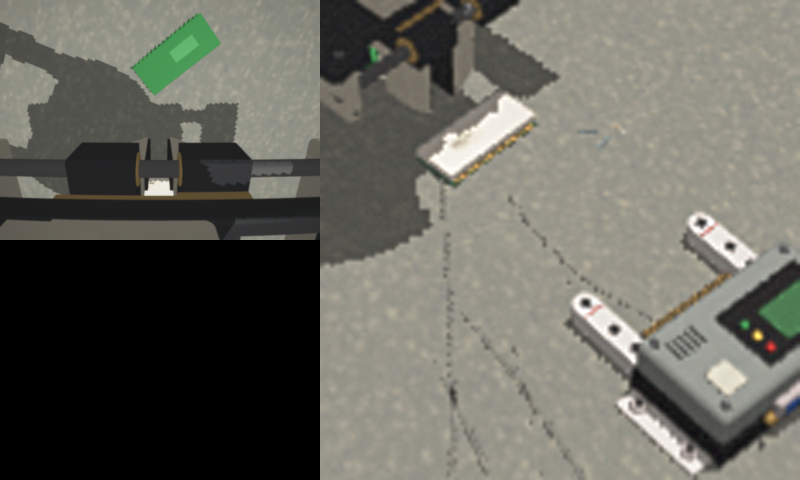

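Request:
{"api": "jog_arm", "payload": {"targets": [{"xyz":[0,0,0.047],"spin":0},{"xyz":[0,0,0.047],"spin":0},{"xyz":[-0.05,0,0],"spin":0},{"xyz":[-0.05,0,0],"spin":0},{"xyz":[-0.05,0,0],"spin":0},{"xyz":[-0.05,0,0],"spin":0},{"xyz":[-0.075,0,0],"spin":0},{"xyz":[-0.075,0,0],"spin":0},{"xyz":[-0.075,0,0],"spin":0},{"xyz":[-0.075,0,0],"spin":0}]}}

```text
time: 5.35
tool_pos: [546.9, -54.0, 3.2]
tcp_rot: [3.142, 0.0, 1.971]
contact_force: [-0.9, 0.5, -0.1]
grip_width: 14.3
finger_force: 0.2
```

Request:
{"api": "jog_arm", "payload": {"targets": [{"xyz":[-0.075,0,0],"spin":0.084},{"xyz":[-0.075,0,0],"spin":0.084},{"xyz":[-0.075,0,0],"spin":0.084},{"xyz":[-0.075,0,0],"spin":0.084},{"xyz":[-0.075,0,0],"spin":0.084},{"xyz":[-0.075,0,0],"spin":0.084},{"xyz":[-0.075,0,0],"spin":0.084},{"xyz":[-0.05,0,0],"spin":0.084},{"xyz":[-0.05,0,0],"spin":0.084},{"xyz":[-0.025,0,0],"spin":0.084}]}}

```text
time: 6.6
tool_pos: [565.4, -102.3, 3.2]
tcp_rot: [3.141, 0.0, 1.886]
contact_force: [0.5, -0.2, -0.0]
grip_width: 15.0
finger_force: 0.1
```

Run:
```python
from h import *
s=bot.capture('scene'); d=bot.capture('side'); cv2.imwrite('pics/s3.png',s); cv2.imwrite('pics/d3.png',d)
o=bot.get_obs();p=o['tool_pos'];print(p,o['tcp_rot'],o['contact_force'])
H=np.array([594.44,-188.41]);a=np.radians(18.13);r=p[:2]-H
print('dock',r@[np.sin(a),-np.cos(a)]+14,r@[np.cos(a),np.sin(a)])
c=np.zeros((560,800,3),np.uint8)
c[:,:400]=cv2.resize(s[215:313,300:370],(400,560),interpolation=cv2.INTER_CUBIC)
c[:,400:]=cv2.resize(d[190:302,295:375],(400,560),interpolation=cv2.INTER_CUBIC)
cv2.imwrite('pics/c3.png',c)
```

```text
[ 565.40496714 -102.31114745    3.2111143 ] [3.14146531e+00 1.19239697e-04 1.88634627e+00] [-0.20382053  0.48773264 -0.09228404]
dock -76.85924644453324 -0.8017977210892697
```

View pics/c3.png

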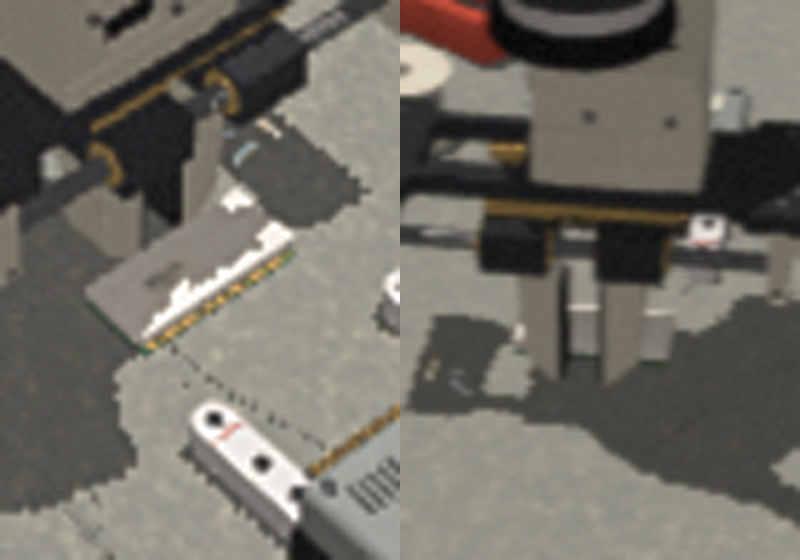

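```bash
python3 - <<'E'
from h import *
S,D=cal('scene'),cal('side')
H=np.array([594.44,-188.41]);a=np.radians(18.13)
def dk(q): r=q[:2]-H; return np.round([r@[np.sin(a),-np.cos(a)]+14,r@[np.cos(a),np.sin(a)]],1)
s=400/70
for x,y,z in[(88,292,8),(146,337,8),(295,235,8),(150,353,0),(92,305,0)]:
    print('S',x,y,dk(atz(S,300+x/s-.5,215+y/s-.5,z)))
for x,y,z in[(216,420,14),(232,428,14),(262,463,14)]: print('S dock',dk(atz(S,300+x/s-.5,215+y/s-.5,z)))
for x,y,z in[(674,315,8),(672,360,0),(515,352,0)]: print('D',dk(atz(D,295+(x-400)/5-.5,190+y/5-.5,z)))
E
python3 - <<'E'
import sys; sys.path.insert(0,'.')
from h import *
s=cv2.imread('pics/s3.png'); d=cv2.imread('pics/d3.png')
c=np.zeros((600,800,3),np.uint8)
c[:300]=cv2.resize(s[240:285,305:425],(800,300),interpolation=cv2.INTER_CUBIC)
c[300:]=cv2.resize(d[238:268,310:390],(800,300),interpolation=cv2.INTER_CUBIC)
cv2.imwrite('pics/c4.png',c)
E
```

```text
S 88 292 [-64.  -35.4]
S 146 337 [-37.3 -33.5]
S 295 235 [-38.1  32.8]
S 150 353 [-36.3 -32.5]
S 92 305 [-64.1 -33.7]
S dock [  6.1 -42.1]
S dock [ 11.7 -40.4]
S dock [ 27.8 -42.5]
D [-36.5 -34.8]
D [-59.2 -36.8]
D [-63.   31.6]
```

Request:
{"api": "jog_arm", "payload": {"targets": [{"xyz":[-0.06,0.001,0],"spin":0},{"xyz":[-0.06,0.001,0],"spin":0},{"xyz":[-0.06,0.001,0],"spin":0},{"xyz":[-0.06,0.001,0],"spin":0},{"xyz":[-0.06,0.001,0],"spin":0},{"xyz":[-0.06,0.001,0],"spin":0},{"xyz":[-0.06,0.001,0],"spin":0},{"xyz":[-0.05,0.001,0],"spin":0},{"xyz":[-0.05,0.001,0],"spin":0},{"xyz":[-0.03,0.001,0],"spin":0}]}}

```text
time: 7.95
tool_pos: [579.9, -144.0, 3.2]
tcp_rot: [3.141, 0.0, 1.887]
contact_force: [0.2, -0.1, 0.4]
grip_width: 15.0
finger_force: 0.2
```

Run:
```python
from h import *
s=bot.capture('scene'); d=bot.capture('side'); cv2.imwrite('pics/s5.png',s); cv2.imwrite('pics/d5.png',d)
o=bot.get_obs();p=o['tool_pos'];print(p,o['tcp_rot'],o['contact_force'])
H=np.array([594.44,-188.41]);a=np.radians(18.13);r=p[:2]-H
print('dock',r@[np.sin(a),-np.cos(a)]+14,r@[np.cos(a),np.sin(a)])
c=np.zeros((560,800,3),np.uint8)
c[:,:400]=cv2.resize(s[235:333,320:390],(400,560),interpolation=cv2.INTER_CUBIC)
c[:,400:]=cv2.resize(d[180:292,295:375],(400,560),interpolation=cv2.INTER_CUBIC)
cv2.imwrite('pics/c5.png',c)
```

```text
[ 579.87558377 -143.9772654     3.21409579] [3.14138363e+00 1.86736145e-04 1.88654715e+00] [0.55830754 0.94469753 0.51860863]
dock -32.758848341887195 -0.015020534689843337
```

View pics/c5.png

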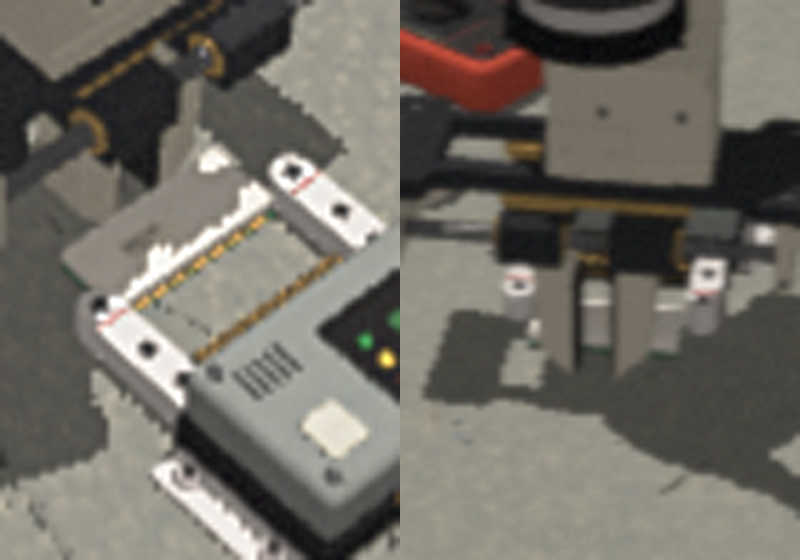

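Request:
{"api": "jog_arm", "payload": {"targets": [{"xyz":[-0.04,0,0],"spin":0},{"xyz":[-0.04,0,0],"spin":0},{"xyz":[-0.04,0,0],"spin":0},{"xyz":[-0.04,0,0],"spin":0},{"xyz":[-0.04,0,0],"spin":0},{"xyz":[-0.04,0,0],"spin":0},{"xyz":[-0.04,0,0],"spin":0},{"xyz":[-0.03,0,0],"spin":0},{"xyz":[-0.02,0,0],"spin":0},{"xyz":[0,0,0],"spin":0}]}}

```text
time: 9.3
tool_pos: [588.0, -168.9, 3.2]
tcp_rot: [3.141, 0.0, 1.887]
contact_force: [0.8, 0.6, 0.1]
grip_width: 14.8
finger_force: 0.0
```

Request:
{"api": "jog_arm", "payload": {"targets": [{"xyz":[-0.01,0,0],"spin":0},{"xyz":[-0.01,0,0],"spin":0},{"xyz":[-0.01,0,0],"spin":0},{"xyz":[-0.01,0,0],"spin":0},{"xyz":[-0.01,0,0],"spin":0},{"xyz":[-0.01,0,0],"spin":0},{"xyz":[-0.01,0,0],"spin":0},{"xyz":[-0.01,0,0],"spin":0},{"xyz":[0,0,0],"spin":0},{"xyz":[0,0,0],"spin":0}]}}

```text
time: 10.55
tool_pos: [589.6, -174.0, 3.2]
tcp_rot: [-3.141, -0.002, 1.887]
contact_force: [-1.9, 6.8, 2.9]
grip_width: 15.0
finger_force: 3.3
```

Request:
{"api": "jog_arm", "payload": {"targets": [{"xyz":[-0.005,0,0],"spin":0},{"xyz":[-0.005,0,0],"spin":0},{"xyz":[-0.005,0,0],"spin":0},{"xyz":[-0.005,0,0],"spin":0},{"xyz":[0,0,0],"spin":0},{"xyz":[0,0,0],"spin":0},{"xyz":[0,0,0],"spin":0},{"xyz":[0,0,0],"spin":0},{"xyz":[0,0,0],"spin":0},{"xyz":[0,0,0],"spin":0}]}}

```text
time: 11.8
tool_pos: [589.9, -175.0, 3.2]
tcp_rot: [-3.141, -0.002, 1.887]
contact_force: [-1.7, 7.9, 3.8]
grip_width: 14.7
finger_force: 4.2
```

Run:
```python
from h import *
s=bot.capture('scene'); d=bot.capture('side'); cv2.imwrite('pics/s6.png',s)
o=bot.get_obs();p=o['tool_pos'];print(p,o['tcp_rot'],o['contact_force'],o['moment'],o['finger_force'])
H=np.array([594.44,-188.41]);a=np.radians(18.13);r=p[:2]-H
print('dock',r@[np.sin(a),-np.cos(a)]+14,r@[np.cos(a),np.sin(a)])
c=np.zeros((560,800,3),np.uint8)
c[:,:480]=cv2.resize(s[245:315,330:390],(480,560),interpolation=cv2.INTER_CUBIC)
c[:,480:]=cv2.resize(d[200:270,310:350],(320,560),interpolation=cv2.INTER_CUBIC)
cv2.imwrite('pics/c6.png',c)
```

```text
[ 589.92263714 -174.96303972    3.16231421] [-3.14083872e+00 -2.39237058e-03  1.88698711e+00] [-2.02981943  8.50161636  4.08966951] [1.42119184 0.33437458 0.0323448 ] 4.180794283747673
dock -0.1850443353746094 -0.10874359374736435
```

View pics/c6.png

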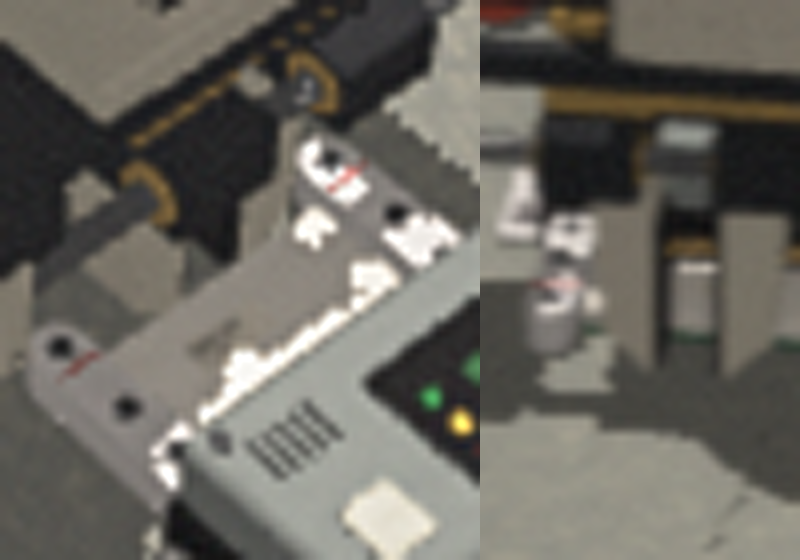

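Request:
{"api": "jog_arm", "payload": {"targets": [{"xyz":[-0.005,0,0],"spin":0},{"xyz":[-0.005,0,0],"spin":0},{"xyz":[-0.005,0,0],"spin":0},{"xyz":[-0.005,0,0],"spin":0},{"xyz":[0,0,0],"spin":0},{"xyz":[0,0,0],"spin":0},{"xyz":[0,0,0],"spin":0},{"xyz":[0,0,0],"spin":0},{"xyz":[0,0,0],"spin":0},{"xyz":[0,0,0],"spin":0}]}}

```text
time: 13.15
tool_pos: [590.3, -176.0, 3.1]
tcp_rot: [-3.141, -0.003, 1.887]
contact_force: [-3.1, 8.5, 4.2]
grip_width: 14.5
finger_force: 5.0
```

Request:
{"api": "jog_arm", "payload": {"targets": [{"xyz":[-0.005,0,0],"spin":0},{"xyz":[-0.005,0,0],"spin":0},{"xyz":[-0.005,0,0],"spin":0},{"xyz":[-0.005,0,0],"spin":0},{"xyz":[0,0,0],"spin":0},{"xyz":[0,0,0],"spin":0},{"xyz":[0,0,0],"spin":0},{"xyz":[0,0,0],"spin":0},{"xyz":[0,0,0],"spin":0},{"xyz":[0,0,0],"spin":0}]}}

```text
time: 14.4
tool_pos: [590.5, -176.7, 3.1]
tcp_rot: [-3.14, -0.005, 1.887]
contact_force: [-2.8, 11.9, 6.4]
grip_width: 14.7
finger_force: 6.5
```

Request:
{"api": "jog_arm", "payload": {"targets": [{"xyz":[-0.005,0,0],"spin":0},{"xyz":[-0.005,0,0],"spin":0},{"xyz":[-0.005,0,0],"spin":0},{"xyz":[0,0,0],"spin":0},{"xyz":[0,0,0],"spin":0},{"xyz":[0,0,0],"spin":0},{"xyz":[0,0,0],"spin":0},{"xyz":[0,0,0],"spin":0},{"xyz":[0,0,0],"spin":0},{"xyz":[0,0,0],"spin":0}]}}

```text
time: 15.65
tool_pos: [590.5, -176.8, 3.1]
tcp_rot: [-3.14, -0.006, 1.887]
contact_force: [-3.7, 15.4, 6.9]
grip_width: 14.6
finger_force: 8.3
```

Run:
```python
from h import *
s=bot.capture('scene'); d=bot.capture('side'); cv2.imwrite('pics/s7.png',s)
o=bot.get_obs();p=o['tool_pos'];print(p,o['tcp_rot'],o['contact_force'],o['moment'],o['finger_force'])
H=np.array([594.44,-188.41]);a=np.radians(18.13);r=p[:2]-H
print('dock',r@[np.sin(a),-np.cos(a)]+14,r@[np.cos(a),np.sin(a)])
c=np.zeros((560,800,3),np.uint8)
c[:,:480]=cv2.resize(s[245:315,330:390],(480,560),interpolation=cv2.INTER_CUBIC)
c[:,480:]=cv2.resize(d[200:270,310:350],(320,560),interpolation=cv2.INTER_CUBIC)
cv2.imwrite('pics/c7.png',c)
S=cal('scene'); # where trailing edge z=8 at home should appear in the crop
import itertools
ex=np.array([np.sin(a),-np.cos(a)]);ey=np.array([np.cos(a),np.sin(a)])
R=S['rotation'];f=240/np.tan(np.radians(S['vfov'])/2)
for x,y,z in[(14,-33.5,8),(14,33.5,8),(11,-33.5,8),(11,33.5,8),(14,-35,14),(14,49,14)]:
    q=np.r_[H+ex*(x-14)+ey*y,z]; c_=R.T@(q-S['eye']);u=c_[:2]/c_[2];u=u*(1+S['k1']*(u@u))*f+[S['cx'],S['cy']]
    print(x,y,z,(u-[330,245]+.5)*8)
```

```text
[ 590.4994089  -176.84546915    3.10645914] [-3.13975278 -0.00622424  1.88713409] [-3.14303812 16.13270685  6.80845428] [2.73981984 0.61716513 0.00338115] 8.289759904146194
dock 1.783404412367588 -0.14637010837171976
14 -33.5 8 [114.14531684 365.95304852]
14 33.5 8 [328.50911669 215.46418415]
11 -33.5 8 [105.14257383 357.90039407]
11 33.5 8 [319.45835054 207.91551812]
14 -35 14 [109.96125815 352.89056529]
14 49 14 [378.06466772 165.26631134]
```

View pics/c7.png

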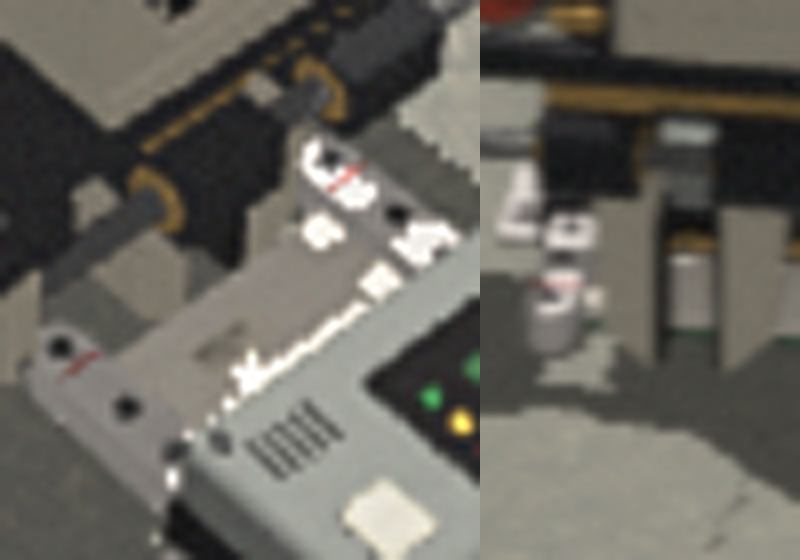

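```bash
python3 -c "
from plant import bot
print(bot.get_obs()['contact_force']); print(bot.close_job())"
```

```text
[-3.14303812 16.13270685  6.80845428]
the job is handed in; nothing more can be done
None
```

The module was pushed flat through the guides and is held pressed home with about 16 N; the tool had stopped advancing, so I take the bar to be fully in, and I handed the job in at about 16 s.

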